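Open a push-and-turn cleaner jug at the packing bench

ROBOT

A 6-joint arm with a two-finger parallel gripper is mounted at the origin on the work surface. World frame = base frame: x ahead of the robot, y to its left, z up, the work surface at z = 0. Lengths are in m, angles in rad, forces in N, time in s.
With the tool pointing down it reaches from about 0.35 to 0.85 m from the base axis. Payload 8.1 kg.
Tool frame: the origin (TCP) lies midway between the tips of the shut fingers; the grasp point (between the pads) lies 19 mm behind it (robot.grip_point_offset is the distance from the TCP to the grasp point, in m); z points along the fingers, y is the line along which they close (so a half turn about z gives the same grasp; the last joint's range is limited). The gripper opens to 93 mm and grips with 3 to 60 N. Pads are 15 mm wide; open, the fingers measure 128 mm over their backs; the gripper's body (75 mm by 188 mm) begins 65 mm behind the grasp point.
Start: joints at [-1.301, 0.13, 1.488, -0, 1.523, -0.085], TCP at [0.208, -0.563, 0.219] pointing down, gripper open.
Joint ranges: [-2.96, 2.96], [-0.89, 2.26], [0.02, 2.5], [-1.34, 4.48], [0, 2.73], [-2.66, 2.66]. Speed limits (rad/s): [2.39, 2.39, 2.79, 3.14, 3.14, 3.14].

INTERFACE

Orientations are given as a rotation vector (axis times angle).
In Python, from plant import robot, read_camera, job gives the robot as it stands.
- The arm moves only by the shell command python3 -m inch 'ROWS' [FORCE]. ROWS is JSON, one flat list of numbers, 5 for each row, row after row: the shift along the world's x, y, z in mm, then the turn about the world's z in degrees, then the opening in per cent of the stroke, from 0 (shut) to 100 (fully open). In form: [dx, dy, dz, yaw, hand, dx, dy, dz, yaw, hand, ...]. A call has 1 to 10 rows; each row is the pose to reach, as a shift and turn from the pose commanded when the call began; what a row does not reach only later rows make up. A row lasts 1/12 s, in which the tool goes at most 41.7 mm and 7.16 degrees, less where a joint would pass 70% of its speed; a pose out of reach is approached as far as the arm can. A call with a gripper value outside its range is refused whole. The fingers move at their own pace and stop on an object; FORCE is the grip in N (left out, the last holds). Time passes only in rows, so rows that repeat a pose let the fingers close. It gives the time, the measured TCP pose, the force, the opening and the grip force at its end, in the units of the state.
- robot.read_state(): the state, without advancing time (a new reading comes with each control period).
- read_camera(name): name is "scene" or "top" or "wrist"; returns a dict with "image" (400x640x3 uint8, blue, green, red), "K" (3x3 intrinsics, pixels), "extrinsics" (4x4, takes a point from world to camera coordinates); the wrist camera has in their place "mount" (4x4, takes a point from camera to tool coordinates, whose origin is the TCP and whose axes are the flange's). Camera axes: x right, y down, z forward; pixel columns grow to the right and rows downward; lengths in m; the calibration is good to about 2 mm. A picture is of the moment at which its call begins: read the wrist's pose just before it. There is no depth.
- job.close_job(): hands the job in; it is judged then, once.
The state is a dict: "t": time; "q": joint angles; "dq": joint speeds; "joint_torque": joint torques, N m; "tool_pos": TCP position; "orientation": TCP orientation; "force": force on the tool from outside, world axes, zero at the start; "wrist_torque": the same for the moment, N m; "opening": finger opening in m; "gripper_force": force on a finger pad.
Only numpy, scipy, OpenCV 4.12 (cv2) and the standard library are available. Lean on these libraries where they do the work, as an engineer would, in place of code of your own. Each camera call takes 0.05 s, during which the arm holds its last target. There are 200 camera calls.

TASK

Lift the white cleaner jug by its top handle off the wire stand and set it down, upright and well inside the black rubber mat, without dropping it. There, press its orange safety cap down and keep it pressed while twisting it a quarter turn anticlockwise to free it, then lift the cap straight off and finish still holding it in the gripper, level, about 5 cm above the jug's mouth; the jug stays standing on the mat. Leave the carton, the tape roll and the bowl where they are.

Things in the scene. Friction and masses are not known exactly. Their poses are not given: they have to be found in the camera images.
- jug: Loose white plastic jug with blue labels, 0.5 to 0.85 kg. Body 170 (its x) by 90 (its y) by 108 mm high; origin at the centre of its underside, z up. The top handle lies towards -x, the neck and cap at x = +50 mm, y = 0. The plastic shoulder around the neck has radius 29 mm and ends 141 mm above the underside.
- jug_handle (a point): Middle of the handle bar of the jug, the place to grip: 22 mm towards -x from the jug's origin and 139 mm above its underside. The straight level bar runs along the jug's x (86 mm long, free over 70 mm between its posts), is 14 mm wide (along the jug's y) and 16 mm high, top at 147 mm; 23 mm of air under it down to the jug's body. The cap axis is 72 mm from this point towards +x.
- jug_mouth (a point): Centre of the neck's top rim, on the axis of the neck: 50 mm towards +x from the jug's origin, 172 mm above its underside. Neck radius 17 mm (23 mm over its catches). Axes as the jug's.
- cap: Loose orange cap, 35 g, twelve-sided, 55 mm across flats (flats face its x axis and every 30 degrees from it), 32 mm high. Origin at the centre of its lower rim, z up; a white stripe on top points along its +x. Seated, its rim is 152 mm and its top 184 mm above the jug's underside, its rim 5 mm above the handle's top, its x along the jug's x.
- cap_top (a point): Centre of the cap's top. A sprung seal pushes the cap up into two catches (5 N, plus 1 N per mm; hard stop 7 mm down). It turns under 10 degrees until pressed more than 3.5 mm down (5 to 6 is right); kept pressed and turned anticlockwise from above it comes free between 45 and 135 degrees (stop at 140), best at 70 to 90, then lifts straight up. Clockwise it stops.
- stand: Fixed low chrome wire stand, 210 by 150 mm, level top 50 mm above the bench, on which the jug stands at first. Origin at the centre of its underside.
- mat: Fixed black rubber mat, 220 by 220 mm, 3 mm thick. Origin at the centre of its underside, on the bench.
- carton: Bystander: brown carton 120 x 70 x 80 mm high, origin at the centre of its underside.
- tape: Bystander: yellow tape roll lying flat, diameter 100 mm, 48 mm high, origin at the centre of its underside.
- bowl: Bystander: white china bowl, diameter 110 mm, 50 mm high, origin at the centre of its underside.
There are look-alikes about, which are no part of the job. What is shaped like the cap but brown, green or purple is not meant.

How it is judged:
On the way, in this order (a step that is already met when the one before it is completed fails the run):
1. the jug is lifted clear of the stand, closed (height (world z) of jug above 0.06 m and contact force between jug and stand below 0.1 N and contact force between the fingers and jug above 1 N and z of cap in the frame of jug_mouth below -0.015 m), for 0.2 s.
2. the jug stands upright on the mat, still closed (horizontal distance between jug and mat below 0.075 m and height (world z) of jug below 0.008 m and angle between jug's own z axis and vertical below 0.08 rad and contact force between jug and mat above 1 N and z of cap in the frame of jug_mouth below -0.015 m and linear speed of jug below 0.03 m/s), for 0.2 s.
3. the cap is pressed down on the standing jug (horizontal distance between jug and mat below 0.075 m and height (world z) of jug below 0.008 m and angle between jug's own z axis and vertical below 0.08 rad and contact force between jug and mat above 1 N and z of cap in the frame of jug_mouth below -0.023 m), for 0.05 s.
4. the cap is twisted past its catches, still on the neck, the jug on the mat (horizontal distance between jug and mat below 0.075 m and height (world z) of jug below 0.008 m and angle between jug's own z axis and vertical below 0.08 rad and contact force between jug and mat above 1 N and angle between the x axis of cap and the x axis of jug, either way round above 0.75 rad and z of cap in the frame of jug_mouth below -0.015 m), for 0.05 s.
At the end, for the whole second after the job is handed in: Jug at rest, upright (under 0.08 rad), centre within 75 mm of the mat's, on the mat, untouched by the fingers. Cap held still in the fingers, not touching the jug, rim 25 to 120 mm above the mouth, within 35 mm of the neck axis, tilted under 0.3 rad (horizontal distance between jug and mat below 0.075 m and height (world z) of jug below 0.008 m and angle between jug's own z axis and vertical below 0.08 rad and contact force between jug and mat above 1 N and linear speed of each of jug, cap below 0.03 m/s and z of cap in the frame of jug_mouth between 0.025 and 0.12 m and horizontal distance between cap and jug_mouth below 0.035 m and angle between cap's own z axis and vertical below 0.3 rad and contact force between the fingers and cap above 1 N and contact force between each of cap, the fingers and jug below 0.1 N); the arm keeps its last pose, push and grip.
It fails at once if the jug is let go in the air (height (world z) of jug between 0.02 and 0.045 m and contact force between the fingers and jug below 0.1 N and contact force between the fingers and cap below 0.1 N).
It fails at once if the jug is tipped more than 0.5 rad (angle between jug's own z axis and vertical above 0.5 rad).
It fails at once if the carton is disturbed (moved more than 30 mm) (distance of carton from where it was at the start of the episode above 0.03 m).
It fails at once if the tape is disturbed (moved more than 30 mm) (distance of tape from where it was at the start of the episode above 0.03 m).
It fails at once if the bowl is disturbed (moved more than 30 mm) (distance of bowl from where it was at the start of the episode above 0.03 m).
It also fails if it takes over 51 s, if anything falls off the work surface, if the arm or the gripper's body presses on something with over 40 N, if the wrist force passes 120 N, or if a joint passes its speed limit or range.

## Working session

There is one attempt and no reset: what is moved stays moved. The work goes in short steps, Python scripts to look and compute and a shell command to move; the robot and the scene stay as the last step left them, time stands still between calls to the robot, and variables do not carry over. Pictures are saved under pics/ and viewed, at most 10 in all, crops included, and the job is handed in when it is done.

```bash
mkdir -p pics; ls; cat > h.py <<'E'
import numpy as np, cv2
from plant import robot, read_camera, job
from scipy.spatial.transform import Rotation as R
def snap(n,f):
    c=read_camera(n); cv2.imwrite('pics/'+f,c['image']); np.savez('pics/'+n+'.npz',**{k:v for k,v in c.items()}); return c
def px2w(n,u,v,z):
    c=np.load('pics/'+n+'.npz'); E=c['extrinsics']; K=c['K']
    d=E[:3,:3].T@np.linalg.solve(K,[u,v,1]); o=-E[:3,:3].T@E[:3,3]
    return o+d*(z-o[2])/d[2]
def w2px(n,p):
    c=np.load('pics/'+n+'.npz'); q=c['K']@(c['extrinsics']@np.r_[p,1])[:3]; return q[:2]/q[2]
E
python3 - <<'E'
from h import *
snap('scene','s0.png'); snap('top','t0.png'); s=robot.read_state(); print(s['tool_pos'],s['orientation'],s['opening'],s['t'],s['force'],robot.grip_point_offset)
E
```

```text
pics
[ 0.20833145 -0.56210091  0.21769006] [-3.09060892e+00 -5.54111172e-01  2.17472642e-04] 0.0933092437566428 0.1 [ 0.39716177  1.01825221 -0.17924342] 0.0188
```

View pics/t0.png

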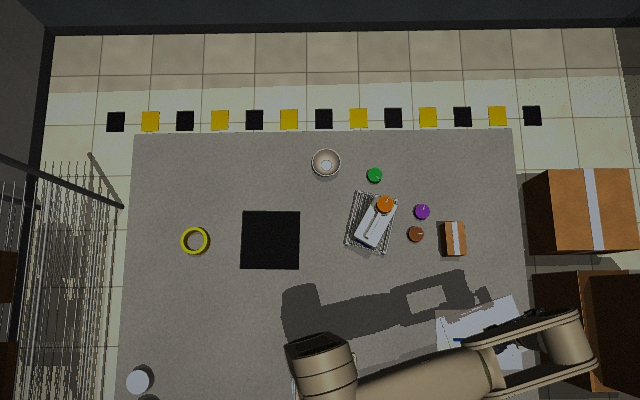

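View pics/s0.png

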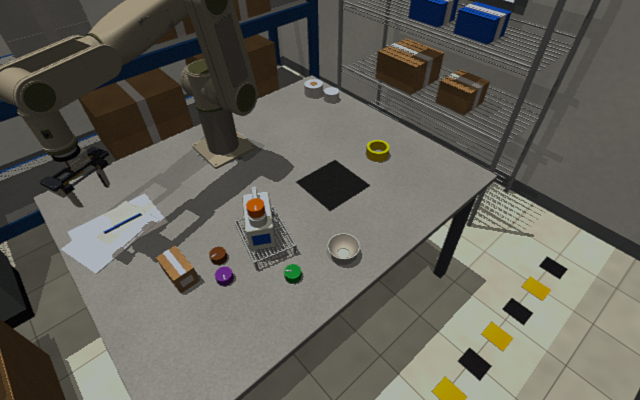

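The orange cap is on the jug at top (384,204), on the wire stand. The brown (416,234), purple (422,212) and green (375,175) caps are look-alikes, ruled out by colour and because they lie on the bench. The mat is at (270,240). I'll confirm in an enlarged crop.

```bash
python3 - <<'E'
from h import *
im=cv2.imread('pics/t0.png')
cv2.imwrite('pics/t0c.png',cv2.resize(im[150:280,230:390+20],None,fx=4.4,fy=4.4,interpolation=cv2.INTER_CUBIC))
E
```

```text
(no output)
```

View pics/t0c.png

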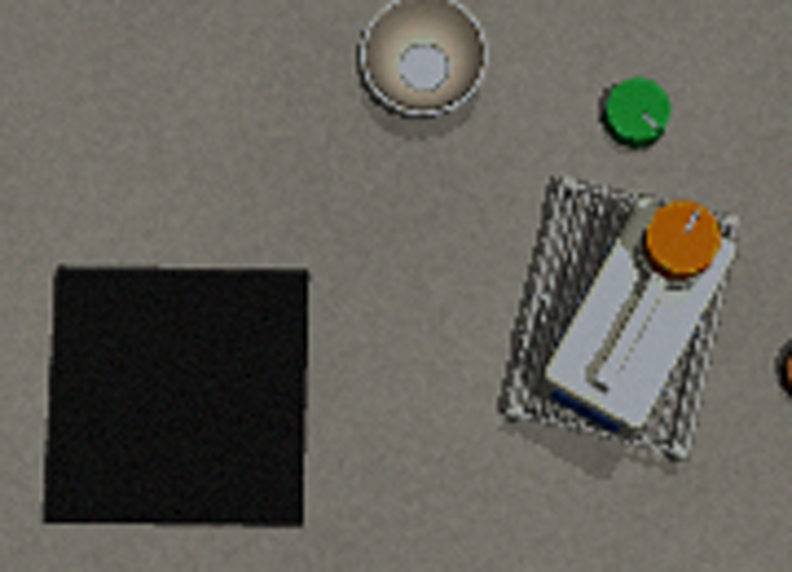

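```bash
python3 - <<'E'
from h import *
f=lambda a,b,z: px2w('top',230+(a+.5)/4.4-.5,150+(b+.5)/4.4-.5,z)
cap=f(684,239,.234); A=f(548,382,.158);B=f(632,428,.158)
print('cap',cap,'A',A,'B',B,np.linalg.norm(A-B))
m=(A+B)/2; d=(cap-m)[:2]; print('len',np.linalg.norm(d),'exp .135'); print('yaw',np.degrees(np.arctan2(d[1],d[0])))
d/=np.linalg.norm(d); h=cap[:2]-.072*d; print('handle',h)
e=f(735,250,.158)-B; print('edge yaw',np.degrees(np.arctan2(e[1],e[0])))
M=[f(*p,.003) for p in [(58,267),(308,270),(302,525),(44,521)]]; print('mat',np.mean(M,0),M)
bo=f(424,58,.05); print('bowl',bo)
s=robot.read_state(); T=R.from_rotvec(s['orientation']).as_matrix(); print(T.round(3)); 
print('tool y yaw',np.degrees(np.arctan2(T[1,1],T[0,1])))
E
```

```text
cap [ 0.60565781 -0.20401473  0.234     ] A [ 0.5085421  -0.10373498  0.158     ] B [ 0.47187399 -0.16776761  0.158     ] 0.07378839924247399
len 0.13412137273282307 exp .135
yaw -30.595085821958627
handle [ 0.54368124 -0.16736906]
edge yaw -31.78765598058238
mat [0.52102163 0.20398355 0.003     ] [array([0.63308903, 0.30935743, 0.003     ]), array([0.62719561, 0.09244701, 0.003     ]), array([0.40865179, 0.09799584, 0.003     ]), array([0.41515011, 0.31613392, 0.003     ])]
bowl [ 0.80271505 -0.01082607  0.05      ]
[[ 0.938  0.347 -0.   ]
 [ 0.347 -0.938  0.002]
 [ 0.    -0.002 -1.   ]]
tool y yaw -69.67100828274934
```

```bash
python3 -m inch '[0,0,60,15,100, 336,395,100,129,100, 336,395,100,129,100, 336,395,100,129,100, 336,395,100,129,100, 336,395,100,129,100, 336,395,100,129,100, 336,395,100,129,100, 336,395,100,129,100, 336,395,100,129,100]' 30
python3 -c "
from h import *
s=robot.read_state();p=s['tool_pos'];T=R.from_rotvec(s['orientation']).as_matrix()
print(s['t'],p,np.degrees(np.arctan2(T[1,1],T[0,1])),s['q'])"
```

```text
t: 0.93
tool_pos: [0.4507, -0.2769, 0.3022]
orientation: [-2.176, -2.265, 0.0]
force: [0.5, -0.7, 0.6]
opening: 0.093
gripper_force: 0.0
0.9333 [ 0.45066111 -0.27687376  0.30216218] 2.2939334500892983 [-6.47851397e-01 -8.19263351e-02  1.55325861e+00 -3.12141771e-05
  1.67063416e+00 -6.87891161e-01]
```

```bash
python3 -m inch '[90,105,16,56,100, 90,105,16,56,100, 90,105,16,56,100, 90,105,16,56,100, 90,105,16,56,100, 90,105,16,56,100, 90,105,16,56,100, 90,105,16,56,100, 90,105,16,56,100, 90,105,16,56,100]'
cat >> h.py <<'E'
def pose():
    s=robot.read_state();T=np.eye(4);T[:3,:3]=R.from_rotvec(s['orientation']).as_matrix();T[:3,3]=s['tool_pos']
    return s,T,np.degrees(np.arctan2(T[1,1],T[0,1]))
def wsnap(f):
    s,T,y=pose(); c=snap('wrist',f); np.savez('pics/wrist.npz',K=c['K'],extrinsics=np.linalg.inv(T@c['mount'])); print(s['t'],T[:3,3],y,s['force'])
E
python3 -c "
from h import *
wsnap('w1.png')"
```

```text
t: 1.77
tool_pos: [0.5398, -0.1737, 0.3178]
orientation: [-0.872, -3.017, -0.0]
force: [0.4, 0.3, 0.3]
opening: 0.0927
gripper_force: 0.0
1.7667 [ 0.53975367 -0.17366286  0.31778232] 57.76012082423598 [0.38225311 0.26582301 0.33077791]
```

View pics/w1.png

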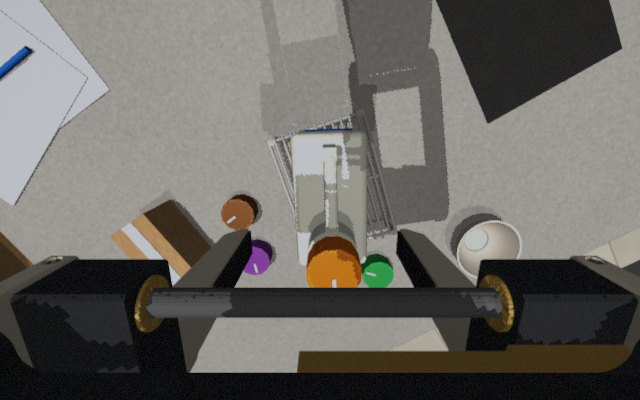

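The wrist view shows the jug below, with the bar around (330,145–225) and the orange cap at (334,272). I'll enlarge it.

```bash
python3 - <<'E'
from h import *
im=cv2.imread('pics/w1.png')
cv2.imwrite('pics/w1c.png',cv2.resize(im[120:300,270:400],None,fx=3.3,fy=3.3,interpolation=cv2.INTER_CUBIC))
E
```

```text
(no output)
```

View pics/w1c.png

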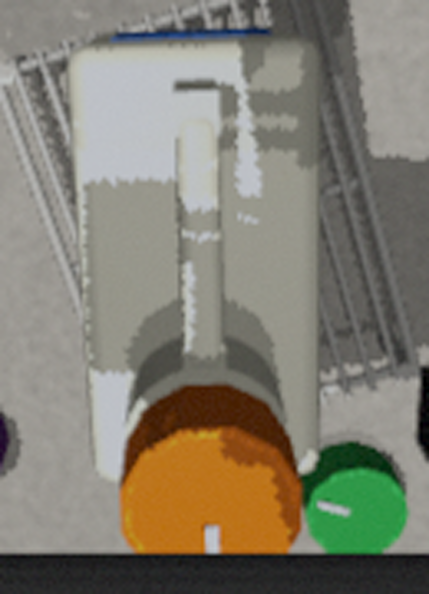

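```bash
python3 - <<'E'
from h import *
f=lambda a,b,z: px2w('wrist',270+(a+.5)/3.3-.5,120+(b+.5)/3.3-.5,z)
e=f(196,120,.197);g=f(206,350,.197);cap=f(211,517,.234);print(e,g,cap)
A=f(73,55,.158);B=f(318,50,.158);print(A,B,np.linalg.norm(A-B))
for d in [g-e,cap-e,]: print(np.degrees(np.arctan2(d[1],d[0])),np.linalg.norm(d[:2]))
d=(cap-e)[:2];d/=np.linalg.norm(d);print('handle',cap[:2]-.072*d,e[:2]+.043*d)
E
```

```text
[ 0.50970554 -0.14903807  0.197     ] [ 0.57571544 -0.18638357  0.197     ] [ 0.60963896 -0.20686243  0.234     ]
[ 0.47307115 -0.17507083  0.158     ] [ 0.51648634 -0.10322504  0.158     ] 0.08394460125601524
-29.49927302383244 0.07584189280785959
-30.054910652007152 0.11545711116938684
handle [ 0.54731966 -0.17080268] [ 0.54692401 -0.17057375]
```

```bash
python3 -m inch '[7,3,-10,2,60, 7,3,-40,2,60, 7,3,-70,2,60, 7,3,-100,2,60, 7,3,-120,2,60, 7,3,-135,2,60, 7,3,-146,2,60, 7,3,-146,2,60]' 40
python3 -m inch '[0,0,0,0,0,0,0,0,0,0,0,0,0,0,0,0,0,0,0,0,0,0,0,0,0,0,0,0,0,0]' 40
python3 -c "
from h import *
wsnap('w2.png'); print(pose()[0]['opening'],pose()[0]['gripper_force'])"
```

```text
t: 2.48
tool_pos: [0.5453, -0.1702, 0.1692]
orientation: [-0.817, -3.029, -0.001]
force: [-1.2, 0.3, -0.5]
opening: 0.0558
gripper_force: 0.0
t: 2.98
tool_pos: [0.5472, -0.1709, 0.1729]
orientation: [0.814, 3.033, -0.0]
force: [0.5, 0.0, -0.4]
opening: 0.0201
gripper_force: 0.0
2.9833 [ 0.54723382 -0.17091602  0.17285948] 59.94139228305773 [ 0.45102447  0.0135206  -0.42422771]
0.01640590559886422 0.0
```

Still closing; finish the grip and lift gently.

```bash
python3 -m inch '[0,0,0,0,0,0,0,0,0,0,0,0,0,0,0,0,0,0,0,0]' 45
python3 -m inch '[0,0,2,0,0,0,0,6,0,0,0,0,12,0,0,0,0,20,0,0,0,0,30,0,0,0,0,40,0,0,0,0,50,0,0,0,0,50,0,0,0,0,50,0,0]' 
python3 -c "
from h import *
s,T,y=pose();print(s['opening'],s['gripper_force'],s['force'],s['wrist_torque'],y,T[:3,2])"
```

```text
t: 3.37
tool_pos: [0.5472, -0.1705, 0.1725]
orientation: [0.814, 3.034, 0.001]
force: [1.8, 2.7, 2.9]
opening: 0.0134
gripper_force: 45.0
t: 4.12
tool_pos: [0.5477, -0.1711, 0.2237]
orientation: [0.814, 3.032, -0.001]
force: [-1.2, -0.2, -8.1]
opening: 0.0138
gripper_force: 45.0
0.013753475602807614 44.997478723526 [-1.20784631 -0.23436225 -8.1306051 ] [ 0.15219336  0.02784116 -0.00352296] 59.94740577251029 [ 2.43373982e-03 -9.93591836e-04 -9.99996545e-01]
```

```bash
python3 -m inch '[0,6,0,0,0,-2,20,0,0,0,-5,40,0,0,0,-8,65,0,0,0,-11,90,0,0,0,-14,115,0,0,0,-17,140,0,0,0,-20,162,0,0,0,-22,180,0,0,0,-23,193,0,0,0]'
python3 -m inch '[-1,6,0,0,0,-2,20,0,0,0,-5,40,0,0,0,-8,65,0,0,0,-11,90,0,0,0,-14,115,0,0,0,-17,140,0,0,0,-20,162,0,0,0,-22,180,0,0,0,-23,190,0,0,0]'
python3 -m inch '[0,3,0,0,0,0,3,0,0,0,0,3,-5,0,0,0,3,-5,0,0]'
python3 -c "
from h import *
s,T,y=pose();print(s['opening'],s['gripper_force'],s['force'],s['wrist_torque'],y,T[:3,3]);wsnap('w3.png');snap('scene','s3.png')
cv2.imwrite('pics/s3c.png',cv2.resize(cv2.imread('pics/s3.png')[90:230,250:450],None,fx=4,fy=4,interpolation=cv2.INTER_CUBIC))"
```

```text
t: 4.95
tool_pos: [0.5226, 0.0252, 0.2215]
orientation: [-0.811, -3.033, -0.001]
force: [-0.7, 0.7, -8.2]
opening: 0.0135
gripper_force: 45.0
t: 5.78
tool_pos: [0.5003, 0.214, 0.2219]
orientation: [-0.813, -3.034, -0.001]
force: [-0.3, -1.0, -8.7]
opening: 0.0138
gripper_force: 45.0
t: 6.12
tool_pos: [0.5008, 0.214, 0.2161]
orientation: [-0.816, -3.033, 0.002]
force: [-0.7, -1.6, -7.2]
opening: 0.0137
gripper_force: 45.0
0.013662150056073132 44.9971729516983 [-0.73758535 -1.59444451 -7.2276561 ] [0.11444355 0.0872393  0.00945546] 59.88143393849516 [0.50082004 0.21396245 0.21607217]
6.1167 [0.50082004 0.21396245 0.21607217] 59.88143393849516 [-0.73758535 -1.59444451 -7.2276561 ]
```

View pics/s3c.png

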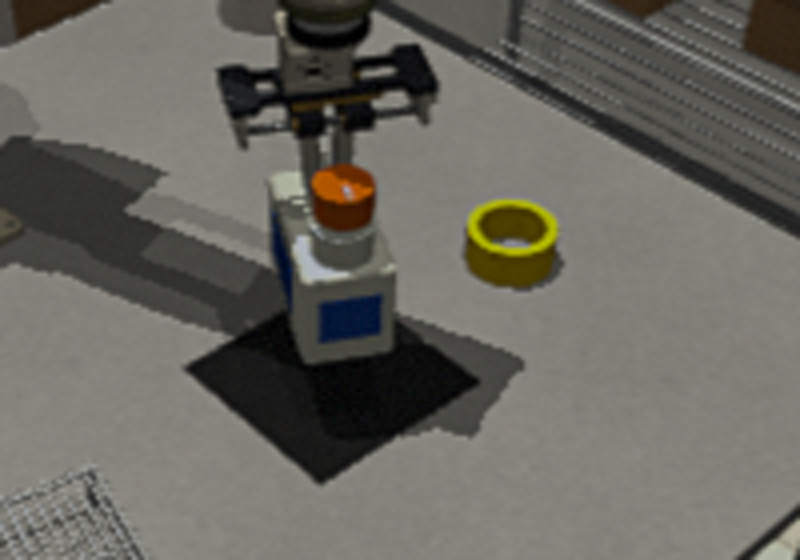

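The jug hangs upright over the mat, clear of the tape roll. Lowering.

```bash
python3 -m inch '[0,0,-5,0,0,0,0,-17,0,0,0,0,-32,0,0,0,0,-47,0,0,0,0,-60,0,0,0,0,-70,0,0,0,0,-77,0,0,0,0,-82,0,0,0,0,-85,0,0,0,0,-86,0,0]'
python3 -m inch '[0,0,-1,0,0,0,0,-2,0,0,0,0,-3,0,0,0,0,-4,0,0,0,0,-4,0,0]'
```

```text
t: 7.05
tool_pos: [0.501, 0.2152, 0.131]
orientation: [-0.814, -3.034, 0.0]
force: [-0.2, -0.0, -7.9]
opening: 0.0131
gripper_force: 45.0
t: 7.47
tool_pos: [0.5009, 0.2152, 0.1273]
orientation: [0.814, 3.034, 0.0]
force: [0.7, 0.2, -7.5]
opening: 0.0136
gripper_force: 45.0
```

```bash
python3 -m inch '[0,0,-0.7,0,0,0,0,-1.5,0,0,0,0,-2.2,0,0,0,0,-2.2,0,0]'
```

```text
t: 7.8
tool_pos: [0.5011, 0.2155, 0.1255]
orientation: [0.814, 3.034, 0.001]
force: [-1.2, 1.2, -3.8]
opening: 0.0141
gripper_force: 45.0
```

```bash
python3 -m inch '[0,0,-0.6,0,0,0,0,-1.0,0,0,0,0,-1.0,0,0,0,0,-1.0,0,0]'
python3 -m inch '[0,0,-1,0,6,0,0,-1,0,16,0,0,-1,0,30,0,0,-1,0,45,0,0,-1,0,60,0,0,-1,0,60]'
```

```text
t: 8.13
tool_pos: [0.5012, 0.2155, 0.1254]
orientation: [0.814, 3.034, 0.001]
force: [-5.1, 0.1, 5.6]
opening: 0.0135
gripper_force: 45.0
t: 8.63
tool_pos: [0.5012, 0.2152, 0.1231]
orientation: [0.815, 3.034, 0.0]
force: [-0.1, -0.1, -1.1]
opening: 0.0373
gripper_force: 0.0
```

```bash
python3 -m inch '[0,0,4,0,60,0,0,20,0,70,0,0,45,0,100,0,0,75,0,100,0,0,105,0,100,0,0,130,0,100,0,0,145,0,100,0,0,145,0,100,0,0,145,0,100]'
python3 -c "
from h import *
wsnap('w4.png')
cv2.imwrite('pics/w4c.png',cv2.resize(cv2.imread('pics/w4.png')[120:300,240:420],None,fx=3.3,fy=3.3,interpolation=cv2.INTER_CUBIC))"
```

```text
t: 9.38
tool_pos: [0.5015, 0.2154, 0.2689]
orientation: [0.814, 3.032, 0.002]
force: [0.1, -0.3, 0.2]
opening: 0.0921
gripper_force: 0.0
9.3833 [0.50152033 0.21540559 0.26892643] 59.94490480046536 [ 0.07209915 -0.31392733  0.15466721]
```

View pics/w4c.png

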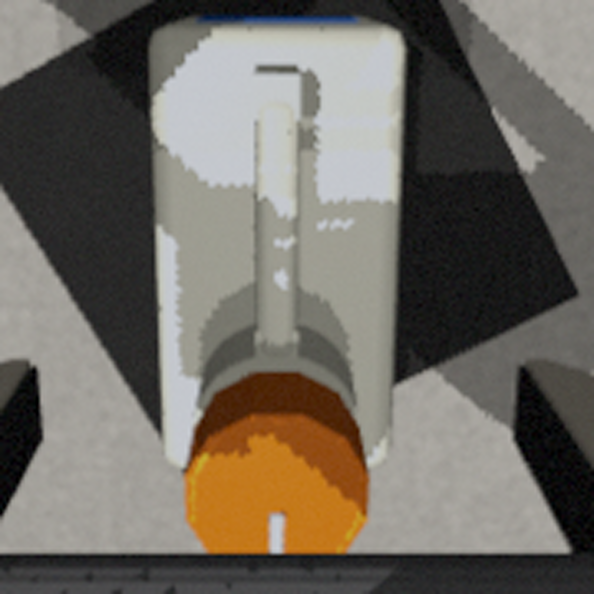

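The jug stands on the mat: bar from (277,102) to (277,340), cap centre about (277,505) in the crop.

```bash
python3 - <<'E'
from h import *
f=lambda a,b,z: px2w('wrist',240+(a+.5)/3.3-.5,120+(b+.5)/3.3-.5,z)
e=f(277,102,.150);g=f(277,340,.150);cap=f(277,505,.187);print(e,g,cap)
for d in [g-e,cap-e]: print(np.degrees(np.arctan2(d[1],d[0])),np.linalg.norm(d[:2]))
d=(cap-e)[:2];d/=np.linalg.norm(d);print('cap from end',e[:2]+.115*d, 'origin',cap[:2]-.05*d)
print('cap from tcp',np.array([.5013,.2153])+.072*d)
E
```

```text
[0.46315562 0.23699109 0.15      ] [0.52999053 0.19822488 0.15      ] [0.56339076 0.17882231 0.187     ]
-30.11500035470992 0.0772639903117289
-30.12759010919471 0.11589085226907522
cap from end [0.56262025 0.17926946] origin [0.52014527 0.20391868]
cap from tcp [0.56357351 0.17916124]
```

```bash
python3 -m inch '[20,-12,0,-7,100,40,-24,0,-14,100,62,-36,0,-21,100,62,-36,-10,-30,100,62,-36,-30,-30,100,62,-36,-60,-30,100,62,-36,-85,-30,100,62,-36,-102,-30,100,62,-36,-111,-30,100,62,-36,-111,-30,100]'
python3 -m inch '[0,0,0,0,50,0,0,0,0,50,0,0,0,0,50,0,0,0,0,50,0,0,0,0,0,0,0,0,0,0,0,0,0,0,0,0,0,0,0,0,0,0,0,0,0]' 45
python3 -c "
from h import *
s,T,y=pose();print(y,s['force'],s['wrist_torque'])"
```

```text
t: 10.27
tool_pos: [0.5602, 0.1786, 0.1524]
orientation: [-1.569, -2.715, 0.008]
force: [-1.0, -0.5, 0.1]
opening: 0.0928
gripper_force: 0.0
t: 11.02
tool_pos: [0.563, 0.179, 0.1575]
orientation: [1.572, 2.72, -0.0]
force: [-1.3, -1.6, 4.0]
opening: 0.055
gripper_force: 45.0
29.942271215210596 [-1.29203332 -1.60914806  3.97239681] [-0.38175041  0.24742152 -0.00974631]
```

```bash
python3 -m inch '[0,0,-1,0,0,0,0,-2.5,0,0,0,0,-4,0,0,0,0,-5.5,0,0,0,0,-5.5,0,0,0,0,-5.5,0,0]'
```

```text
t: 11.52
tool_pos: [0.5633, 0.1792, 0.1526]
orientation: [1.572, 2.719, 0.001]
force: [-4.7, -2.0, 9.4]
opening: 0.0544
gripper_force: 45.0
```

```bash
python3 -m inch '[0,0,-0.7,0,0,0,0,-0.7,0,0,0,0,-0.7,0,0]'
python3 -m inch '[0,0,0,4,0,0,0,0,9,0,0,0,0,14,0,0,0,0,19,0,0,0,0,24,0,0,0,0,24,0]'
python3 -c "
from h import *
s,T,y=pose();print(y,s['force'],s['wrist_torque'],s['gripper_force'])"
```

```text
t: 11.77
tool_pos: [0.5633, 0.1793, 0.152]
orientation: [1.571, 2.719, 0.001]
force: [-5.4, -2.5, 9.1]
opening: 0.0546
gripper_force: 45.0
t: 12.27
tool_pos: [0.5645, 0.1799, 0.1527]
orientation: [0.962, 2.987, 0.004]
force: [-0.4, 0.6, 9.0]
opening: 0.055
gripper_force: 45.0
54.280460601951994 [-0.35443092  0.63960756  8.96904138] [ 0.02415272 -0.0230195   0.08122603] 45.00034651835449
```

```bash
python3 -m inch '[0,0,0,6,0,0,0,0,12,0,0,0,0,18,0,0,0,0,24,0,0,0,0,30,0,0,0,0,37,0,0,0,0,44,0,0,0,0,50,0,0,0,0,56,0,0,0,0,56,0]'
python3 -c "
from h import *
s,T,y=pose();print(y,s['force'],s['wrist_torque'],s['gripper_force']);wsnap('w5.png')"
```

```text
t: 13.1
tool_pos: [0.5644, 0.1801, 0.1527]
orientation: [-0.554, 3.088, 0.002]
force: [-0.4, 1.1, 9.5]
opening: 0.0545
gripper_force: 45.0
110.35427416233419 [-0.39631194  1.09243056  9.50224554] [ 0.22292993 -0.04628099  0.06722986] 45.00123603036627
13.1 [0.56439832 0.18014992 0.15274824] 110.35427416233419 [-0.39631194  1.09243056  9.50224554]
```

View pics/w5.png

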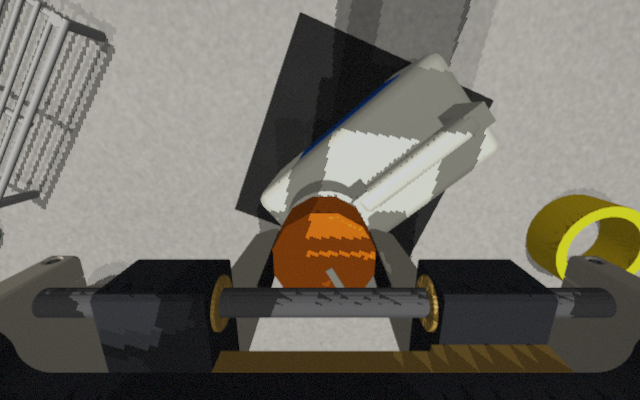

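The cap is still gripped and its stripe has turned; the bar runs from (368,203) to (478,120). I'll check the jug hasn't turned with it.

```bash
python3 - <<'E'
from h import *
d=px2w('wrist',368,204,.15)-px2w('wrist',477,119,.15);print(np.degrees(np.arctan2(d[1],d[0])))
d=px2w('wrist',263,195,.111)-px2w('wrist',425,58,.111);print(np.degrees(np.arctan2(d[1],d[0])))
d=px2w('wrist',344,288,.182)-px2w('wrist',330,269,.182);print('stripe',np.degrees(np.arctan2(d[1],d[0])))
E
```

```text
-29.39507722577565
-29.865880164531486
stripe 53.78522618679409
```

The jug hasn't turned and the cap has gone about 80°. Lifting straight up by about 76 mm.

```bash
python3 -m inch '[0,0,2,0,0,0,0,5,0,0,0,0,9,0,0,0,0,14,0,0,0,0,20,0,0,0,0,28,0,0,0,0,36,0,0,0,0,44,0,0,0,0,50,0,0,0,0,52,0,0]'
python3 -m inch '[0,0,4,0,0,0,0,12,0,0,0,0,20,0,0,0,0,24,0,0,0,0,24,0,0,0,0,24,0,0,0,0,24,0,0,0,0,24,0,0]'
python3 -c "
from h import *
s,T,y=pose();print(y,s['force'],T[:3,3],s['opening']);snap('scene','s6.png')
cv2.imwrite('pics/s6c.png',cv2.resize(cv2.imread('pics/s6.png')[90:230,250:450],None,fx=4,fy=4,interpolation=cv2.INTER_CUBIC))"
```

```text
t: 13.98
tool_pos: [0.5636, 0.1793, 0.2046]
orientation: [-0.544, 3.092, 0.0]
force: [0.1, -0.5, -0.1]
opening: 0.0552
gripper_force: 45.0
t: 14.65
tool_pos: [0.5626, 0.1792, 0.2262]
orientation: [0.544, -3.093, 0.0]
force: [0.2, -0.1, -0.5]
opening: 0.0548
gripper_force: 45.0
109.94791202299552 [ 0.22342212 -0.05063549 -0.54268859] [0.56261873 0.17915229 0.22621835] 0.05478334323192582
```

View pics/s6c.png

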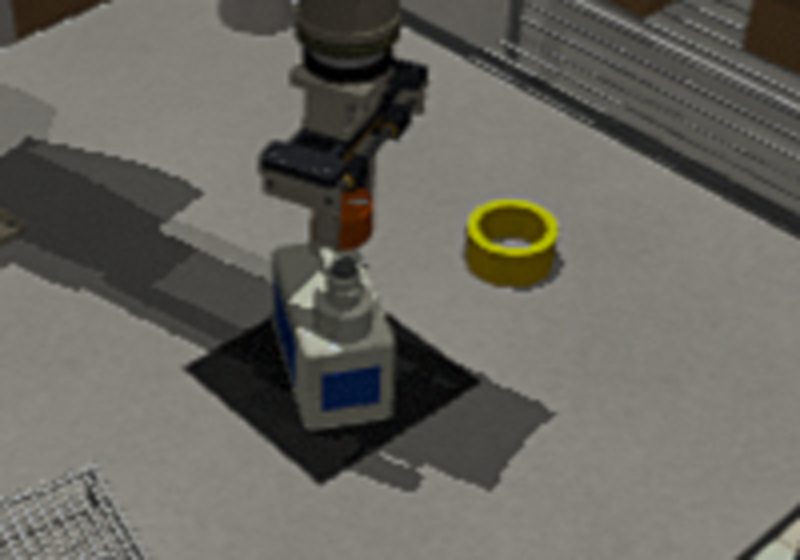

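The cap is held level above the open neck and the jug stands on the mat, so I'm handing in.

```bash
python3 -c "
from h import *
print(job.close_job())"
```

```text
the job is handed in; nothing more can be done
None
```

The jug stands on the mat and the freed orange cap is held level about 5 cm above its mouth; the job was handed in after about 15 s of robot time, and no verdict came back.

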